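Stow the two float blanks as a steady stack

TASK

We are about to get under way, so stow the two rosewood float blanks low and steady on the rubber mat: tip the big one, which is standing on its narrow edge, over onto its broad sawn side so that its hewn back with the flat land faces up, then set the small one sole-down on the middle of that land, lying lengthwise along the big one. Do not drop it: press it down lightly to feel that it sits without rocking, then leave it resting there. Leave the bait box, flask cap and line spool where they are.

Things in the scene. Friction and masses are not known exactly. Their poses are not given: they have to be found in the camera images.
- big_blank: Big float blank: hewn dark-rosewood block, 0.22 to 0.35 kg, 140 mm long (own y; +y end tapers). Starts standing 78 mm tall on the mat on a flat narrow edge 30 mm thick; origin: centre of that edge. Own z: up from the edge across its breadth. Own +x points out of the broad flat sawn side (the sole, a plane at x = +15 mm); the hewn back faces -x. Lying right, +x points straight down.
- big_mid (a point): Middle of the big blank, within 3 mm of its centre of mass, 36 mm above the narrow edge; axes as big_blank. Pushed on its back towards own +x, about 50 mm above the mat, it pivots about the sole's lower edge, passes its balance point at a lean of about 30 degrees, then falls by itself onto the sole. Tipped the other way it lands wrongly on its back.
- big_land (a point): Centre of the flat land on the big blank's back, on the surface, at own x = -23 mm; axes as big_blank (-x points out). About 43 mm (z, from 11 to 55 mm above the narrow edge) by 75 mm (y); leans 3.4 degrees along y, lower to +y. When the sole is down the centre is 38 mm above the mat. Slopes fall away from the land all round, up to 45 degrees.
- small_mid (a point): Centre of the small blank, half-way up. Same dark rosewood, hewn, 0.07 to 0.13 kg, 95 mm long (own y, +y end tapers), 44 mm wide (own x), 36 mm high (own z). Lies on the planks on its flat sole (79 x 44 mm), 18 mm below this point. Flat upright flanks for the grasp: up to 25 mm above the sole, from y = -40 to +18 mm.
- small_blank: The same small blank; origin at the centre of its flat sole, same axes as small_mid.
- mat: Grey-green rubber mat fixed on the planks, 220 x 220 mm, 3 mm thick. Origin: centre of its underside, at the level of the planks (z = 0).
- bait_box: White plastic bait box with hinged lid and a blue press-button catch, 206 mm (its y) x 120 mm (x) x 82 mm high, loose. Origin: centre of its underside. Leave it. Beyond it a rod lies in a fixed spring-clip holder along the far edge of the bench, up to 50 mm high.
- flask_cap: Aluminium flask cap, 54 mm diameter, 46 mm high, standing loose. Origin: centre of its underside. Leave it.
- line_spool: Spool of blue-green fishing line with black flanges, 72 mm diameter, 40 mm high, loose. Origin: centre of its underside. Leave it.
Mind the look-alikes: they are no part of the job. Leave any green or purple look-alike of the small_blank alone. Leave any red or turquoise look-alike of the big_blank alone.

How it is judged (in metres and radians):
On the way, in this order (a step that is already met when the one before it is completed fails the run):
1. the big blank has been tipped and lies on its broad sawn side on the mat (angle between big_blank's own x axis and vertical above 3 rad and linear speed of big_blank below 0.03 m/s and horizontal distance between big_mid and mat below 0.1 m), for 0.2 s.
2. the small blank is on the land and the fingers press it down, so that it bears on the big one with more than its own weight (angle between big_blank's own x axis and vertical above 3 rad and contact force between small_blank and big_blank above 2 N and contact force between the fingers and small_blank above 0.2 N and horizontal distance between small_mid and big_land below 0.03 m), for 0.02 s.
At the end, for the whole second after the job is handed in: Big blank on its broad side (within 8 deg), middle within 100 mm of the mat's centre. Small blank resting on it: centre within 25 mm along, 18 mm across of the land's centre, sole down, level within 10 deg, lengthwise within 23 deg either way round. Both at rest (angle between big_blank's own x axis and vertical above 3 rad and horizontal distance between big_mid and mat below 0.1 m and y of small_mid in the frame of big_land between -0.025 and 0.025 m and z of small_mid in the frame of big_land between -0.018 and 0.018 m and x of small_mid in the frame of big_land between -0.025 and -0.012 m and angle between small_mid's own z axis and vertical below 0.17 rad and angle between the y axis of small_blank and the y axis of big_blank, either way round below 0.4 rad and contact force between small_blank and big_blank above 0.2 N and linear speed of each of small_blank, big_blank below 0.02 m/s and angular speed of small_blank below 0.15 rad/s); the robot touches nothing.
It fails at once if the bait box, flask cap or line spool is shifted by more than 30 mm (distance of any of bait_box, flask_cap, line_spool from where it was at the start of the episode above 0.03 m).
It fails at once if the small blank is dropped (falls freely by more than about 10 mm) (linear speed of small_blank above 0.45 m/s and contact force between the fingers and small_blank below 0.01 N).
It fails at once if the small blank is rammed down on the big one with over 40 N (contact force between small_blank and big_blank above 40 N).
It also fails if it takes over 54 s, if anything falls off the work surface, if the arm or the gripper's body presses on something with over 40 N, if the wrist force passes 120 N, or if a joint passes its speed limit or range.

ROBOT

A 6-joint arm with a two-finger parallel gripper is mounted at the origin on the work surface. World frame = base frame: x ahead of the robot, y to its left, z up, the work surface at z = 0. Lengths are in mm, angles in rad, forces in N, time in s.
With the tool pointing down it reaches from about 300 to 775 mm from the base axis. Payload 14.6 kg.
Tool frame: the origin (TCP) lies on the centre line of the jaws, within the pads' length; the fingertips stand ahead of it and the grasp point (between the pads) is the TCP (manip.tip_reach is the z of the fingertips in the tool frame, in mm); z points along the fingers, y is the direction in which the jaws open and shut (so a half turn about z gives the same grasp; the last joint's range is limited). The gripper opens to 94 mm and grips with 3 to 60 N. Pads are 16 mm wide; open, the fingers measure 119 mm over their backs; the gripper's body (75 mm by 177 mm) begins 78 mm behind the grasp point.
Start: joints at [-0.067, 0.3, 1.521, -0, 1.321, -0.067], TCP at [549.99, -0.002, 224.446] pointing down, gripper open.
Joint ranges: [-3.03, 3.03], [-0.79, 2.21], [0.23, 2.52], [-1.04, 4.18], [0, 3.07], [-2.55, 2.55]. Speed limits (rad/s): [2.22, 2.22, 2.57, 3.14, 3.14, 3.14].

INTERFACE

Orientations are given as [roll, pitch, yaw] about the fixed x, y, z axes, in that order (R = Rz(yaw) Ry(pitch) Rx(roll)).
In Python, from cell import manip, camera, search_frame, masks_of, tip_of gives the robot as it stands.
- The arm moves only by the tool send_rows, never from a script. Its argument "plan" is a list of rows, each an object with "travel": the shift along the tool's x, y, z in mm, a list of three; "delta_rot": the turn, a rotation vector about the tool's x, y, z in degrees, a list of three; "fingers": the gripper's target within -1 to 1 (shut at 1, half-way at 0, fully open at -1). In form: [{"travel": [dx, dy, dz], "delta_rot": [wx, wy, wz], "fingers": fingers}, ...]. A call has 1 to 20 rows; each row shifts and turns the commanded pose from where the row before left it, along the tool's axes as they then stand; what a row does not reach is not made up. A row lasts 1/8 s, in which the tool goes at most 62.5 mm and 10.7 degrees, less where a joint would pass 70% of its speed; a pose out of reach is approached as far as the arm can. A call is refused whole if a number of a shift passes 62.5 or a number of a turn 10.7, either way. A call with a gripper value outside its range is refused whole. The fingers move at their own pace and stop on an object; "grip_force" is the grip in N (left out, the last holds). Time passes only in rows, so rows that do not move let the fingers close. It gives the time, the measured TCP pose, the force and the opening at its end, in the units of the state.
- manip.read_state(): the state, without advancing time (a new reading comes with each control period).
- camera(name): name is "scene" or "side" or "wrist"; returns a dict with "color" (420x560x3 uint8, red, green, blue), "z_map" (420x560 float32, mm along the optical axis (not along the pixel's ray), 0 where there is no reading), "fov_y" (degrees; the focal length in pixels is half the picture's height over the tangent of half this angle, whatever the lens; pixels are square), "cx", "cy" (the principal point, pixels), "world_from_camera" (4x4, takes a point from camera to world coordinates); the wrist camera has in their place "tool_from_camera" (4x4, takes a point from camera to tool coordinates, whose origin is the TCP and whose axes are the flange's). Camera axes: x right, y up, looking along -z (the intrinsics and any distortion apply to the point x, -y, -z); pixel columns grow to the right and rows downward; lengths in mm; the calibration is good to about 2 mm. A picture is of the moment at which its call begins: read the wrist's pose just before it.
- manip.sign_off(): hands the job in, once; it reports no verdict.
Trained networks look in the newest picture that a camera, given by its name, has taken for a name from the list of things; names that differ only in an ending like _2 or _b are one class to them, and where a whole thing is asked for, a point or a joint stands for the part that bears it (a point fixed in the world has none). Each returns a list of dicts, best first, with "confidence" (0 to 1); they miss things now and then, are a little off and sometimes report something else, mostly with a low value. They report only what shows in the picture. A call takes as long as a camera call. They do not tell look-alikes from the thing itself.
- search_frame(name, camera): "at" ([x, y, z] in mm, in the coordinates of the camera as it stood for that picture, good to about 4 mm: the middle of the surface that is visible of it).
- masks_of(name, camera): "region" (420x560 bool, what is visible of it).
- tip_of(name, camera): "at" ([x, y, z] in mm, in the coordinates of the camera as it stood for that picture, good to about 4 mm: a listed point, or the origin of a listed thing).
The state is a dict: "clock": time; "joints": joint angles; "qd": joint speeds; "effort": joint torques, N m; "eef_pos": TCP position; "eef_rot": TCP orientation; "wrist_force": force on the tool from outside, world axes, zero at the start; "moment": the same for the moment, N m; "finger_gap": finger opening in mm.
Only numpy, scipy, OpenCV 4.12 (cv2) and the standard library are available. Lean on these libraries where they do the work, as an engineer would, in place of code of your own. Each camera call takes 0.05 s, during which the arm holds its last target. There are 200 camera calls.

## Working session

There is one attempt and no reset: what is moved stays moved. The work goes in short steps, Python scripts to look and compute and a tool call to move; the robot and the scene stay as the last step left them, time stands still between calls to the robot, and variables do not carry over. Pictures are saved under pics/ and viewed, about 8 in all and at most 12, crops included, and the job is handed in when it is done.

Besides the shell and the picture viewer there is one more tool, called after ">>>" in YAML: its name, and indented under it one key for each argument. send_rows: Moves the arm, as the interface text tells. Its arguments: {"type":"object","properties":{"plan":{"type":"array"},"grip_force":{"type":"number"}},"required":["plan"]}

View pics/a1.png

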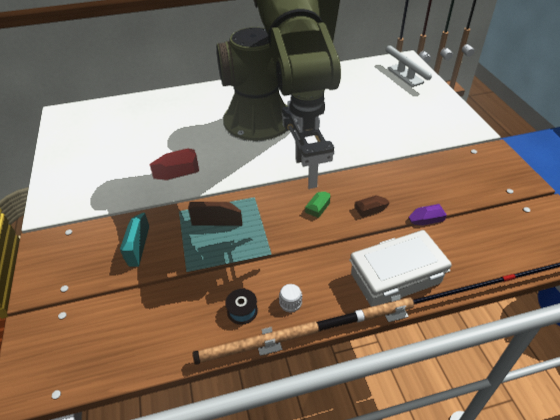

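View pics/a2.png

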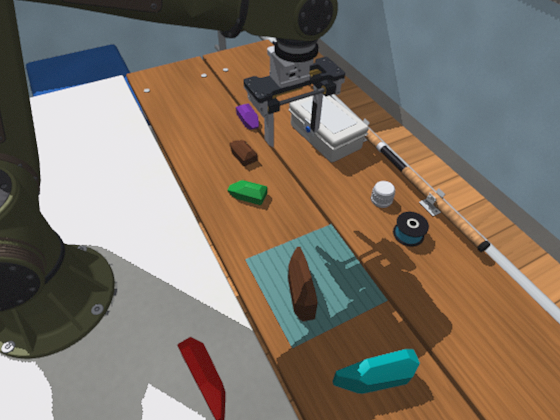

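The pictures show these candidates. Big: rosewood at scene (215,213), red at (175,165), turquoise at (135,240). Small: rosewood at scene (371,205), green at (318,204), purple at (428,214). I choose the dark rosewood ones and will check them with a close crop and depth fit.

```bash
python3 - <<'E'
from h import *
crops=[]
for n,rb,rs in(('scene',(160,170,270,290-20),(340,180,400,230)),('side',(240,220,390,345),(215,130,275,175))):
    c=shot(n);p=cloud(c)
    x=np.concatenate([cv2.resize(c['color'][y0:y1,x0:x1],(390,300),interpolation=3) for x0,y0,x1,y1 in(rb,rs)],1);crops.append(x)
    for nm,cen,r,z0 in(('big',(450,-229),85,8),('small',(520,208),60,5)):
        m=(np.hypot(p[...,0]-cen[0],p[...,1]-cen[1])<r)&(p[...,2]>z0)&(p[...,2]<95)
        rgb=c['color'].astype(int); m&=(rgb[...,0]<140)
        if nm=='big': m&=(p[...,1]>-320)
        q=p[m];(cx,cy),sz,a=cv2.minAreaRect(q[:,:2].astype(np.float32));ztop=np.percentile(q[:,2],[50,95,99])
        print(n,nm,len(q),'rect',np.round([cx,cy,*sz,a],1),'z',ztop.round(1),q[:,:2].min(0).round(),q[:,:2].max(0).round())
        for lo in range(5,90,10):
            s=q[(q[:,2]>=lo)&(q[:,2]<lo+10)]
            if len(s)>15:
                (a1,b1),(l,ww),an=cv2.minAreaRect(s[:,:2].astype(np.float32));print('  z',lo,len(s),np.round([a1,b1,l,ww,an],1))
    m=(abs(p[...,0]-490)<60)&(abs(p[...,1]+215)<180);rgb=c['color'].astype(int)
    print(n,'plank z',np.nanmedian(p[(abs(p[...,0]-600)<30)&(abs(p[...,1]-100)<50)][:,2]))
save('b1.png',np.concatenate(crops,0))
E
```

```text
scene big 1128 rect [ 456.5 -223.2  140.3   29.6   73. ] z [50.6 79.4 81.3] [ 423. -293.] [ 490. -158.]
  z 5 87 [ 466.8 -226.1  136.6    7.    73.5]
  z 15 125 [ 465.1 -226.5  139.2   10.4   72.5]
  z 25 131 [ 466.9 -225.5  138.6    8.7   73.8]
  z 35 139 [ 466.6 -227.2  138.     8.    72.8]
  z 45 138 [ 467.1 -225.7  137.4   12.1   75.4]
  z 55 162 [ 458.7 -223.4  138.8   22.5   73. ]
  z 65 170 [ 453.4 -231.6  120.4   28.5   73. ]
  z 75 176 [ 456.  -237.4   90.9   21.1   71.6]
scene small 469 rect [521.3 208.5  49.4  96.6   3.4] z [25.4 34.3 36.8] [497. 160.] [548. 256.]
  z 5 91 [525.  208.4  42.7  96.2   1.3]
  z 15 140 [520.  206.   47.4  91.7   8.5]
  z 25 222 [523.2 196.5  43.   66.5   5.7]
  z 35 16 [526.9 191.5  39.3  14.3  90. ]
scene plank z -3.061722500491385
side big 1503 rect [ 445.5 -220.6  139.3   40.4   73. ] z [68.4 80.1 80.9] [ 411. -292.] [ 483. -157.]
  z 5 31 [ 427.  -242.4   27.1   99.2    3. ]
  z 15 72 [ 425.5 -242.    29.8  100.5    2.4]
  z 25 80 [ 425.6 -241.5   31.7  101.2    3.2]
  z 35 68 [ 424.3 -247.2   29.9   90.2    5.7]
  z 45 83 [ 424.7 -247.1   30.4   92.2    6. ]
  z 55 287 [ 445.7 -220.5  139.2   38.2   72.6]
  z 65 452 [ 446.9 -230.   122.    30.9   73.7]
  z 75 430 [ 449.3 -238.9   91.2   22.3   73.4]
side small 458 rect [516.5 209.4  45.   97.1   7.1] z [25.4 34.8 35.7] [493. 159.] [544. 258.]
  z 5 80 [509.1 206.9  38.3  97.2  15.3]
  z 15 138 [516.9 206.6  45.   89.4   7.1]
  z 25 222 [519.8 197.4  42.1  68.7   3.7]
  z 35 18 [520.1 193.7  19.2  33.    7.6]
side plank z -2.454278104251216
```

View pics/b1.png

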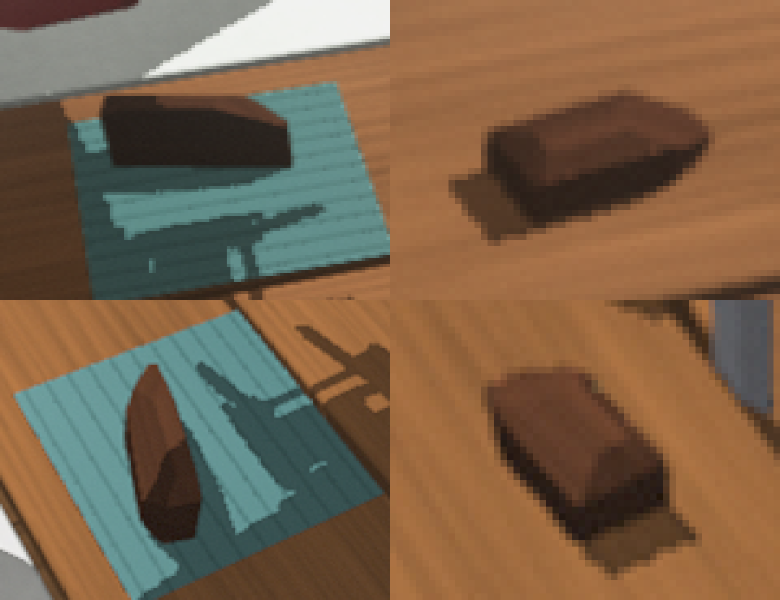

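Both choices are confirmed: dark rosewood, with the big one's taper at the +y end and its sole facing world +x (yaw about -17°). I'll approach behind its back with shut fingers.

>>> send_rows:
  plan:
    - {"travel":[0,0,0],"delta_rot":[0,0,8.5],"fingers":1}
    - {"travel":[0,0,0],"delta_rot":[0,0,8.5],"fingers":1}
    - {"travel":[-35,-13,0],"delta_rot":[0,0,0],"fingers":1}
    - {"travel":[-35,-13,0],"delta_rot":[0,0,0],"fingers":1}
    - {"travel":[-35,-13,0],"delta_rot":[0,0,0],"fingers":1}
    - {"travel":[-35,-13,0],"delta_rot":[0,0,0],"fingers":1}
    - {"travel":[-35,-13,0],"delta_rot":[0,0,0],"fingers":1}
    - {"travel":[-35,-13,0],"delta_rot":[0,0,0],"fingers":1}
    - {"travel":[-36,-12,0],"delta_rot":[0,0,0],"fingers":1}
    - {"travel":[0,0,31],"delta_rot":[0,0,0],"fingers":1}
    - {"travel":[0,0,31],"delta_rot":[0,0,0],"fingers":1}
    - {"travel":[0,0,31],"delta_rot":[0,0,0],"fingers":1}
    - {"travel":[0,0,31],"delta_rot":[0,0,0],"fingers":1}
    - {"travel":[0,0,31],"delta_rot":[0,0,0],"fingers":1}
    - {"travel":[0,0,0],"delta_rot":[0,0,0],"fingers":1}
    - {"travel":[0,0,0],"delta_rot":[0,0,0],"fingers":1}
  grip_force: 20

```text
clock: 3.2
eef_pos: [392.5, -209.2, 70.5]
eef_rot: [3.14, 0.0, 1.274]
wrist_force: [-0.3, -1.0, 0.3]
finger_gap: 0.7
```

>>> send_rows:
  plan:
    - {"travel":[0,6,0],"delta_rot":[0,0,0],"fingers":1}
    - {"travel":[0,6,0],"delta_rot":[0,0,0],"fingers":1}
    - {"travel":[0,6,0],"delta_rot":[0,0,0],"fingers":1}
    - {"travel":[0,4,0],"delta_rot":[0,0,0],"fingers":1}
    - {"travel":[0,4,0],"delta_rot":[0,0,0],"fingers":1}
    - {"travel":[0,4,0],"delta_rot":[0,0,0],"fingers":1}
    - {"travel":[0,4,0],"delta_rot":[0,0,0],"fingers":1}
    - {"travel":[0,4,0],"delta_rot":[0,0,0],"fingers":1}

```text
clock: 4.2
eef_pos: [428.3, -220.1, 69.6]
eef_rot: [-3.141, -0.0, 1.274]
wrist_force: [-3.9, 0.9, 6.2]
finger_gap: 0.5
```

```bash
python3 - <<'E'
from h import *
c=shot('scene');d=shot('side')
save('c1.png',np.concatenate([cv2.resize(c['color'][150:290,130:310],(390,303)),cv2.resize(d['color'][210:350,230:410],(390,303))],1))
E
```

```text
(no output)
```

View pics/c1.png

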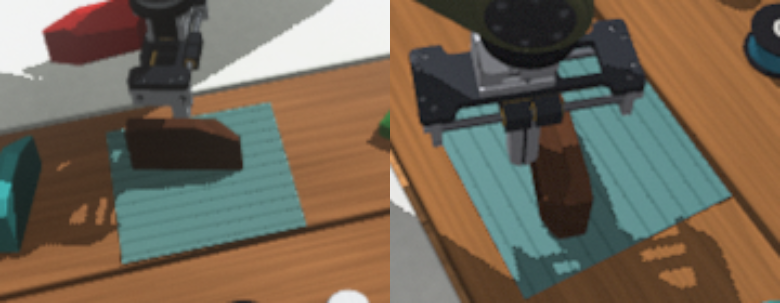

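The fingers touch the middle of the back and the blank has begun to lean. I'll keep pushing.

>>> send_rows:
  plan:
    - {"travel":[0,4,0],"delta_rot":[0,0,0],"fingers":1}
    - {"travel":[0,4,0],"delta_rot":[0,0,0],"fingers":1}
    - {"travel":[0,4,0],"delta_rot":[0,0,0],"fingers":1}
    - {"travel":[0,4,0],"delta_rot":[0,0,0],"fingers":1}
    - {"travel":[0,4,0],"delta_rot":[0,0,0],"fingers":1}

```text
clock: 4.92
eef_pos: [447.5, -225.9, 69.5]
eef_rot: [-3.141, 0.0, 1.274]
wrist_force: [-3.7, 1.3, 5.3]
finger_gap: 0.4
```

```bash
python3 - <<'E'
from h import *
c=shot('scene');p=cloud(c);d=shot('side');q=cloud(d)
save('d1.png',np.concatenate([cv2.resize(c['color'][150:290,130:310],(390,303)),cv2.resize(d['color'][210:350,230:410],(390,303))],1))
E
```

```text
(no output)
```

View pics/d1.png

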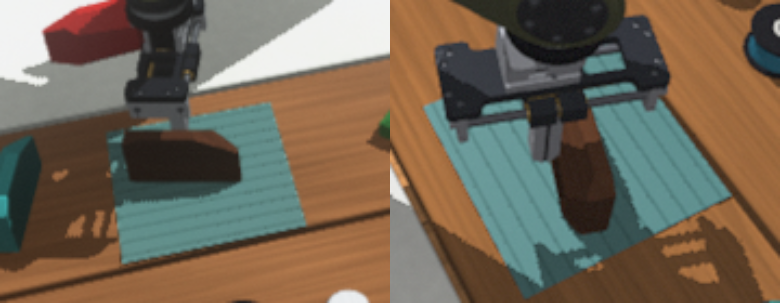

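```bash
cat > big.py <<'E'
from h import *
a=np.radians(-17);ex=np.array([np.cos(a),np.sin(a),0]);ey=np.array([-np.sin(a),np.cos(a),0])
c=shot('scene');p=cloud(c);rgb=c['color'].astype(int)
m=(np.hypot(p[...,0]-480,p[...,1]+230)<100)&(p[...,2]>6)&(p[...,2]<95)&(rgb[...,0]<140)&(rgb[...,0]>rgb[...,2]+8)
q=p[m]
for lo in range(5,90,8):
    s=q[(q[:,2]>=lo)&(q[:,2]<lo+8)]
    if len(s)>15: print(lo,len(s),'ex',np.percentile(s@ex,[5,50,90,98]).round(1),'ey',np.percentile(s@ey,[1,99]).round(1))
E
python3 big.py
```

```text
5 54 ex [540.2 542.6 543.9 544.7] ey [-140.2  -11.4]
13 93 ex [540.7 543.2 545.2 546.3] ey [-142.8  -13. ]
21 112 ex [540.3 543.1 544.9 546.2] ey [-144.2  -10. ]
29 100 ex [540.3 543.  545.  546.5] ey [-144.3  -12. ]
37 113 ex [540.4 542.8 544.7 545.7] ey [-143.  -12.]
45 100 ex [540.7 542.8 545.4 545.7] ey [-144.8  -11. ]
53 122 ex [530.8 542.7 545.  545.9] ey [-143.   -10.6]
61 146 ex [525.4 541.8 544.7 546. ] ey [-144.  -20.]
69 135 ex [526.3 541.1 544.9 545.8] ey [-145.2  -36.8]
77 130 ex [529.8 537.4 543.7 544.8] ey [-135.   -53.7]
```

The blank slid 31 mm upright: the grippy fingertip held the back down. The back has to rise as it turns, so I'll lead it along the arc about the sole's lower edge.

>>> send_rows:
  plan:
    - {"travel":[0,0,-2],"delta_rot":[0,0,0],"fingers":1}
    - {"travel":[0,4,-4],"delta_rot":[0,0,0],"fingers":1}
    - {"travel":[0,4,-3],"delta_rot":[0,0,0],"fingers":1}
    - {"travel":[0,5,-2.5],"delta_rot":[0,0,0],"fingers":1}
    - {"travel":[0,0,0],"delta_rot":[0,0,0],"fingers":1}

```text
clock: 5.7
eef_pos: [460.2, -229.8, 81.2]
eef_rot: [3.141, 0.0, 1.274]
wrist_force: [-3.2, 0.6, 4.2]
finger_gap: 0.3
```

```bash
python3 big.py
```

```text
5 55 ex [540.6 542.4 544.4 545.1] ey [-139.6  -12.6]
13 91 ex [541.2 543.5 545.6 546.3] ey [-144.8  -10.9]
21 93 ex [541.8 544.2 546.3 547.6] ey [-143.5  -10.1]
29 108 ex [541.8 544.9 546.7 547.4] ey [-144.2  -11.9]
37 94 ex [542.7 544.8 546.6 547.9] ey [-141.4  -13.4]
45 94 ex [542.7 545.4 547.5 548.2] ey [-142.6  -10.8]
53 119 ex [540.2 545.9 547.5 548.5] ey [-143.5  -10.4]
61 131 ex [527.9 545.5 548.1 548.9] ey [-141.2  -19.9]
69 164 ex [524.4 544.  548.6 549.6] ey [-145.2  -37.7]
77 155 ex [529.3 539.7 546.9 548.9] ey [-137.1  -54. ]
```

The tip is riding on the sloping upper back. I'll back off, tilt the tool so that only the fingertip touches, and measure the back's profile.

>>> send_rows:
  plan:
    - {"travel":[0,-15,0],"delta_rot":[0,0,0],"fingers":1}
    - {"travel":[0,-25,0],"delta_rot":[0,0,0],"fingers":1}
    - {"travel":[0,-25,0],"delta_rot":[-10,0,0],"fingers":1}
    - {"travel":[0,0,0],"delta_rot":[-10,0,0],"fingers":1}
    - {"travel":[0,0,0],"delta_rot":[-5,0,0],"fingers":1}
    - {"travel":[0,0,0],"delta_rot":[0,0,0],"fingers":1}

```text
clock: 6.5
eef_pos: [397.0, -210.5, 80.7]
eef_rot: [2.706, -0.0, 1.273]
wrist_force: [1.1, -0.2, 0.1]
finger_gap: 0.2
```

```bash
cat > prof.py <<'E'
from h import *
a=np.radians(-17);ex=np.array([np.cos(a),np.sin(a),0]);ey=np.array([-np.sin(a),np.cos(a),0])
T=T_tool();t=T[:3,3]+19*T[:3,2];print('tip ex,ey,z',t@ex,t@ey,t[2])
for n in('side','wrist'):
    c=shot(n);p=cloud(c);rgb=c['color'].astype(int)
    m=(p[...,2]>5)&(p[...,2]<95)&(abs(p@ex-520)<45)&(abs(p@ey+80)<75)&(rgb[...,0]>rgb[...,2]+8)
    q=p[m];print(n,len(q))
    for y0 in(-125,-105,-85,-65,-45):
        s=q[abs(q@ey-y0)<8]
        print(y0,[(z,int(np.median(k@ex))) for z in range(8,88,6) if len(k:=s[abs(s[:,2]-z)<3])>4])
save('e1.png',c['color'])
E
python3 prof.py; python3 big.py | head -6
```

```text
tip ex,ey,z 449.1807367963559 -85.22337724126194 63.50853310410132
side 1464
-125 [(38, 502), (50, 502), (56, 504), (62, 509), (68, 514), (74, 520), (80, 532)]
-105 [(38, 503), (44, 503), (56, 504), (62, 508), (68, 514), (74, 520), (80, 531)]
-85 [(32, 504), (38, 504), (56, 504), (62, 508), (68, 514), (74, 520), (80, 532)]
-65 [(56, 505), (62, 508), (68, 514), (74, 520), (80, 530)]
-45 [(62, 509), (68, 517), (74, 528)]
wrist 21802
-125 [(20, 502), (26, 502), (32, 502), (38, 502), (44, 502), (50, 502), (56, 503), (62, 507), (68, 513), (74, 518), (80, 528)]
-105 [(14, 503), (20, 503), (26, 503), (32, 503), (38, 503), (44, 503), (50, 503), (56, 503), (62, 507), (68, 513), (74, 518), (80, 528)]
-85 [(14, 504), (20, 504), (26, 504), (32, 504), (38, 504), (44, 504), (50, 504), (56, 504), (62, 507), (68, 512), (74, 518), (80, 527)]
-65 [(14, 505), (20, 505), (26, 505), (32, 505), (38, 505), (44, 505), (50, 505), (56, 505), (62, 507), (68, 512), (74, 518), (80, 527)]
-45 [(8, 512), (14, 510), (20, 510), (26, 510), (32, 510), (38, 510), (44, 510), (50, 510), (56, 509), (62, 510), (68, 513), (74, 524), (80, 529)]
5 57 ex [539.6 542.2 543.9 544.3] ey [-144.4  -14.5]
13 104 ex [539.8 542.8 544.7 546.1] ey [-142.7  -10.8]
21 102 ex [539.7 542.4 544.2 545.5] ey [-143.5  -10.1]
29 105 ex [539.9 542.8 545.2 546.9] ey [-144.1  -14.7]
37 101 ex [540.5 543.  544.7 545.8] ey [-144.3  -11.4]
45 107 ex [540.3 543.  544.7 546.1] ey [-143.2  -11.3]
```

>>> send_rows:
  plan:
    - {"travel":[0,7.5,8],"delta_rot":[0,0,0],"fingers":1}
    - {"travel":[0,7.5,8],"delta_rot":[0,0,0],"fingers":1}
    - {"travel":[0,7.5,8],"delta_rot":[0,0,0],"fingers":1}
    - {"travel":[0,7.5,8],"delta_rot":[0,0,0],"fingers":1}
    - {"travel":[0,2,1],"delta_rot":[0,0,0],"fingers":1}
    - {"travel":[0,5.3,-1],"delta_rot":[0,0,0],"fingers":1}
    - {"travel":[0,5.4,-0.5],"delta_rot":[0,0,0],"fingers":1}
    - {"travel":[0,5.4,0],"delta_rot":[0,0,0],"fingers":1}
    - {"travel":[0,5.4,0.4],"delta_rot":[0,0,0],"fingers":1}

```text
clock: 7.78
eef_pos: [457.4, -229.0, 75.1]
eef_rot: [2.705, 0.0, 1.274]
wrist_force: [-1.5, 0.3, 0.6]
finger_gap: 0.6
```

```bash
python3 prof.py|head -1; python3 big.py
```

```text
tip ex,ey,z 512.4089117877202 -85.26219169732586 57.87795583818715
5 29 ex [542.4 544.2 545.6 546.1] ey [-144.5  -15.8]
13 79 ex [544.3 546.3 547.7 548.7] ey [-141.9  -10.7]
21 75 ex [545.6 547.7 549.8 550.8] ey [-141.    -9.7]
29 83 ex [547.9 549.6 551.5 553.4] ey [-144.2  -11.6]
37 86 ex [549.1 551.3 552.9 553.5] ey [-144.9  -10.5]
45 78 ex [550.7 553.2 554.8 555.4] ey [-141.    -9.9]
53 93 ex [544.4 554.1 556.2 557.1] ey [-142.7  -12. ]
61 137 ex [519.5 554.7 557.9 559.1] ey [-142.3  -22.5]
69 207 ex [529.8 549.  559.4 560.1] ey [-145.7  -33. ]
77 165 ex [539.4 548.3 557.3 560.6] ey [-134.1  -52.4]
```

It is now leaning 13° with no slide. Continuing along the arc.

>>> send_rows:
  plan:
    - {"travel":[0,5.3,0.9],"delta_rot":[0,0,0],"fingers":1}
    - {"travel":[0,5.2,1.3],"delta_rot":[0,0,0],"fingers":1}
    - {"travel":[0,5.1,1.8],"delta_rot":[0,0,0],"fingers":1}
    - {"travel":[0,5,2.2],"delta_rot":[0,0,0],"fingers":1}
    - {"travel":[0,0,0],"delta_rot":[0,0,0],"fingers":1}

```text
clock: 8.55
eef_pos: [477.7, -235.1, 77.6]
eef_rot: [2.705, -0.0, 1.274]
wrist_force: [-0.5, -0.3, 0.3]
finger_gap: 0.5
```

```bash
python3 prof.py|head -1; python3 big.py
```

```text
tip ex,ey,z 533.5398840470378 -85.15491744897405 60.408691374551324
5 86 ex [553.6 606.9 624.7 625.7] ey [-97.   -9.5]
13 178 ex [553.1 602.7 622.8 625.2] ey [-109.7  -12.3]
21 251 ex [556.1 611.6 619.6 623. ] ey [-147.8  -25.9]
29 374 ex [554.3 597.7 610.7 614.6] ey [-145.5  -39.2]
37 392 ex [559.7 582.3 601.2 605.3] ey [-136.8  -51.7]
```

Tipped. I'll retreat upward, level the tool, open, and look at the land from above.

>>> send_rows:
  plan:
    - {"travel":[0,0,-50],"delta_rot":[0,0,0],"fingers":1}
    - {"travel":[0,0,-50],"delta_rot":[0,0,0],"fingers":-1}
    - {"travel":[0,0,-50],"delta_rot":[10,0,0],"fingers":-1}
    - {"travel":[0,0,0],"delta_rot":[10,0,0],"fingers":-1}
    - {"travel":[0,0,0],"delta_rot":[5,0,0],"fingers":-1}
    - {"travel":[0,35,0],"delta_rot":[0,0,0],"fingers":-1}
    - {"travel":[0,35,0],"delta_rot":[0,0,0],"fingers":-1}
    - {"travel":[0,35,0],"delta_rot":[0,0,0],"fingers":-1}
    - {"travel":[0,0,0],"delta_rot":[0,0,0],"fingers":-1}
    - {"travel":[0,0,0],"delta_rot":[0,0,0],"fingers":-1}

```text
clock: 9.95
eef_pos: [519.8, -247.1, 209.8]
eef_rot: [3.122, -0.003, 1.277]
wrist_force: [-0.1, -0.2, -0.0]
finger_gap: 87.0
```

```bash
cat > land.py <<'E'
from h import *
a=np.radians(-17);ex=np.array([np.cos(a),np.sin(a),0]);ey=np.array([-np.sin(a),np.cos(a),0])
for n in('wrist','scene'):
    c=shot(n);p=cloud(c);rgb=c['color'].astype(int)
    m=(p[...,2]>7)&(p[...,2]<60)&(abs(p@ex-580)<75)&(abs(p@ey+80)<90)&(rgb[...,0]>rgb[...,2]+8)
    q=p[m];print(n,len(q),'zmax',np.percentile(q[:,2],[50,95,99]).round(1),'rect',cv2.minAreaRect(q[:,:2].astype(np.float32)))
    # land: fit plane among top points
    s=q[(q[:,2]>33)]
    for k in range(6):
        A=np.c_[s[:,:2],np.ones(len(s))];f=np.linalg.lstsq(A,s[:,2],rcond=None)[0];r=abs(s[:,2]-A@f)
        s=s[r<max(1.2,2*np.median(r))]
    A=np.c_[q[:,:2],np.ones(len(q))];L=q[(abs(q[:,2]-A@f)<1.2)]
    b=cv2.minAreaRect(L[:,:2].astype(np.float32));print('plane',f.round(4),'n',len(L),'rect',b)
    cen=np.array(b[0]);print('centre z',np.append(cen,1)@f,'ex ey',cen@ex[:2],cen@ey[:2], 'ext ex',np.percentile(L@ex,[1,99]),'ey',np.percentile(L@ey,[1,99]))
    for o in('big_land','big_mid'):
        for d in tip_of(o,n)[:2]:P=w(c,d['at']);print(o,round(d['confidence'],2),P)
    if n=='wrist': save('f1.png',c['color'])
E
python3 land.py
```

```text
wrist 11001 zmax [37.4 43.2 44.1] rect ((535.98779296875, -245.0621337890625), (138.95335388183594, 77.2862548828125), 74.26488494873047)
plane [-1.28000e-02 -6.02000e-02  3.25994e+01] n 4247 rect ((526.6168212890625, -254.90147399902344), (87.45948791503906, 54.47595977783203), 74.10643005371094)
centre z 41.19498730368045 ex ey 578.1321492582993 -89.79563411130212 ext ex [552.71947852 602.37044896] ey [-131.55743583  -48.19411238]
big_land 0.85 [ 238. -293.   34.]
big_land 0.64 [ 533. -258.   40.]
big_mid 0.75 [ 214. -306.   35.]
big_mid 0.71 [ 479. -444.   34.]
scene 1415 zmax [30.8 41.  42.4] rect ((538.489501953125, -247.15301513671875), (140.33950805664062, 80.169677734375), 75.48121643066406)
plane [-3.91000e-02 -4.64000e-02  4.70633e+01] n 251 rect ((529.124755859375, -254.69110107421875), (92.28491973876953, 56.09721374511719), 70.03679656982422)
centre z 38.20367700233344 ex ey 580.4689919248805 -88.86120437713019 ext ex [555.37949988 606.84607765] ey [-134.7513375   -46.34029344]
big_land 0.73 [ 528. -260.   41.]
big_land 0.56 [ 482. -461.   31.]
big_mid 0.74 [ 482. -439.   39.]
big_mid 0.59 [ 216. -305.   36.]
```

View pics/f1.png

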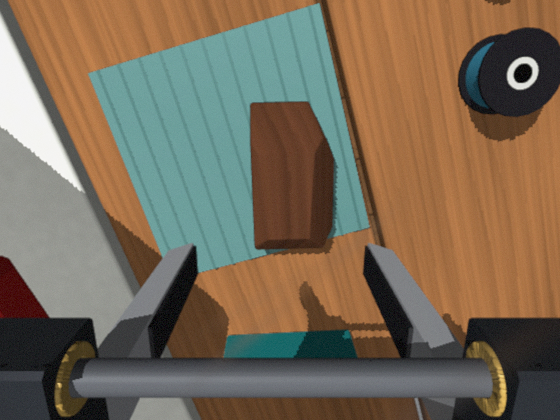

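The big blank lies flat on the mat, hewn back up, at about (290,175) in the picture. The land centre is about (527,-256), z = 41 as expected. Now to the small one.

>>> send_rows:
  plan:
    - {"travel":[0,0,0],"delta_rot":[0,0,-10.5],"fingers":-1}
    - {"travel":[0,0,0],"delta_rot":[0,0,-10.5],"fingers":-1}
    - {"travel":[45,3,0],"delta_rot":[0,0,0],"fingers":-1}
    - {"travel":[45,3,0],"delta_rot":[0,0,0],"fingers":-1}
    - {"travel":[45,3,0],"delta_rot":[0,0,0],"fingers":-1}
    - {"travel":[45,3,0],"delta_rot":[0,0,0],"fingers":-1}
    - {"travel":[45,3,0],"delta_rot":[0,0,0],"fingers":-1}
    - {"travel":[45,3,0],"delta_rot":[0,0,0],"fingers":-1}
    - {"travel":[45,3,0],"delta_rot":[0,0,0],"fingers":-1}
    - {"travel":[45,3,0],"delta_rot":[0,0,0],"fingers":-1}
    - {"travel":[45,3,0],"delta_rot":[0,0,0],"fingers":-1}
    - {"travel":[45,3,20],"delta_rot":[0,0,0],"fingers":-1}
    - {"travel":[0,0,0],"delta_rot":[0,0,0],"fingers":-1}
    - {"travel":[0,0,0],"delta_rot":[0,0,0],"fingers":-1}

```text
clock: 12.0
eef_pos: [518.2, 203.3, 188.6]
eef_rot: [3.121, 0.005, 1.643]
wrist_force: [-0.2, 0.8, 0.7]
finger_gap: 93.6
```

```bash
cat > small.py <<'E'
from h import *
T=T_tool();print('yaw',np.degrees(manip.read_state()['eef_rot']))
c=shot('wrist');p=cloud(c);rgb=c['color'].astype(int)
m=(p[...,2]>2)&(p[...,2]<60)&(np.hypot(p[...,0]-519,p[...,1]-208)<60)
q=p[m];q=q[q[:,2]>6]
print(len(q),'zmax',np.percentile(q[:,2],[50,99]).round(1),cv2.minAreaRect(q[:,:2].astype(np.float32)))
for lo,hi in((6,14),(14,22),(22,30),(30,40)):
    s=q[(q[:,2]>lo)&(q[:,2]<hi)]
    if len(s)>20: print(lo,len(s),cv2.minAreaRect(s[:,:2].astype(np.float32)))
print('floor',np.median(p[(np.hypot(p[...,0]-519,p[...,1]-208)<100)&(p[...,2]<5)][:,2]))
for d in tip_of('small_mid','wrist')[:2]: print(w(c,d['at']),d['confidence'])
i=np.linalg.inv(T);
for P in((519,208.5,18),(519,203,18)): print((i@np.append(P,1))[:3].round(1))
save('g1.png',c['color'])
E
python3 small.py
```

```text
yaw [178.81653958   0.3017716   94.16527142]
4809 zmax [29.9 37.6] ((518.4190673828125, 212.9048309326172), (43.99845504760742, 95.53483581542969), 6.399862766265869)
6 59 ((507.9386901855469, 250.53587341308594), (37.00768280029297, 18.582069396972656), 28.417423248291016)
14 598 ((514.06982421875, 249.85580444335938), (35.98278045654297, 20.185195922851562), 6.664129734039307)
22 1784 ((519.21923828125, 205.7705078125), (43.99845504760742, 81.17671203613281), 6.399862766265869)
30 2368 ((522.0108032226562, 199.478759765625), (35.35141372680664, 62.25542068481445), 5.356522083282471)
floor 0.46038132933549036
[470.  74.  16.] 0.98
[599. 339.  21.] 0.6
[  6.1  -2.3 170.6]
[  0.6  -2.7 170.6]
```

View pics/g1.png

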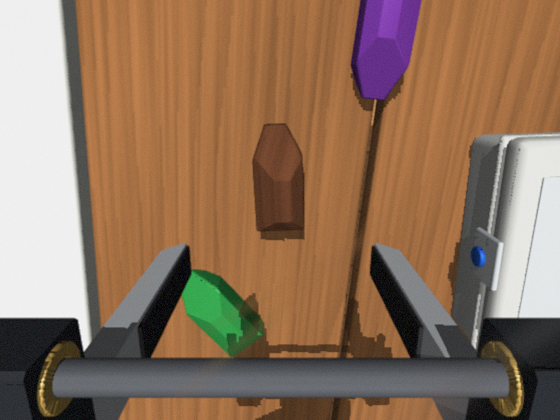

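Small blank confirmed at (280,180) in the picture, taper pointing world +y, yaw 96°. Green at (220,310) and purple at (390,50) stay clear. Descending to grasp.

>>> send_rows:
  plan:
    - {"travel":[0,1,0],"delta_rot":[1.2,0,-2.2],"fingers":-1}
    - {"travel":[0,0,25],"delta_rot":[0,0,0],"fingers":-1}
    - {"travel":[0,0,30],"delta_rot":[0,0,0],"fingers":-1}
    - {"travel":[0,0,30],"delta_rot":[0,0,0],"fingers":-1}
    - {"travel":[0,0,30],"delta_rot":[0,0,0],"fingers":-1}
    - {"travel":[0,0,25],"delta_rot":[0,0,0],"fingers":-1}
    - {"travel":[0,0,15],"delta_rot":[0,0,0],"fingers":-1}
    - {"travel":[0,0,8],"delta_rot":[0,0,0],"fingers":-1}
    - {"travel":[0,0,0],"delta_rot":[0,0,0],"fingers":-1}
  grip_force: 15

```text
clock: 13.22
eef_pos: [519.3, 202.7, 25.5]
eef_rot: [-3.141, 0.006, 1.681]
wrist_force: [0.1, 0.7, 0.5]
finger_gap: 94.3
```

>>> send_rows:
  plan:
    - {"travel":[0,0,0],"delta_rot":[0,0,0],"fingers":1}
    - {"travel":[0,0,0],"delta_rot":[0,0,0],"fingers":1}
    - {"travel":[0,0,0],"delta_rot":[0,0,0],"fingers":1}
    - {"travel":[0,0,0],"delta_rot":[0,0,0],"fingers":1}
    - {"travel":[0,0,0],"delta_rot":[0,0,0],"fingers":1}
    - {"travel":[0,0,0],"delta_rot":[0,0,0],"fingers":1}
  grip_force: 15

```text
clock: 13.98
eef_pos: [519.1, 202.8, 25.4]
eef_rot: [-3.141, 0.006, 1.682]
wrist_force: [-0.5, -1.2, 0.5]
finger_gap: 43.8
```

Grasped at 43.8 mm, which matches the 44 mm width. Lift, turn, carry.

>>> send_rows:
  plan:
    - {"travel":[0,0,-15],"delta_rot":[0,0,0],"fingers":1}
    - {"travel":[0,0,-30],"delta_rot":[0,0,0],"fingers":1}
    - {"travel":[0,0,-30],"delta_rot":[0,0,0],"fingers":1}
    - {"travel":[0,0,-30],"delta_rot":[0,0,0],"fingers":1}
    - {"travel":[0,0,-20],"delta_rot":[0,0,7.5],"fingers":1}
    - {"travel":[0,0,0],"delta_rot":[0,0,7.5],"fingers":1}
    - {"travel":[0,0,0],"delta_rot":[0,0,7.4],"fingers":1}
    - {"travel":[-20,6,0],"delta_rot":[0,0,0],"fingers":1}
    - {"travel":[-39,12,0],"delta_rot":[0,0,0],"fingers":1}
    - {"travel":[-39,12,0],"delta_rot":[0,0,0],"fingers":1}
    - {"travel":[-39,12,0],"delta_rot":[0,0,0],"fingers":1}
    - {"travel":[-39,12,0],"delta_rot":[0,0,0],"fingers":1}
    - {"travel":[-39,12,0],"delta_rot":[0,0,0],"fingers":1}
    - {"travel":[-39,12,0],"delta_rot":[0,0,0],"fingers":1}
    - {"travel":[-39,12,0],"delta_rot":[0,0,0],"fingers":1}
    - {"travel":[-39,12,0],"delta_rot":[0,0,0],"fingers":1}
    - {"travel":[-39,12,0],"delta_rot":[0,0,0],"fingers":1}
    - {"travel":[-39,12,0],"delta_rot":[0,0,0],"fingers":1}
    - {"travel":[-37,8,0],"delta_rot":[0,0,0],"fingers":1}
    - {"travel":[0,0,0],"delta_rot":[0,-3.4,0],"fingers":1}

```text
clock: 16.48
eef_pos: [522.9, -266.8, 153.3]
eef_rot: [3.14, 0.066, 1.289]
wrist_force: [-0.6, 0.2, -0.4]
finger_gap: 43.6
```

>>> send_rows:
  plan:
    - {"travel":[0,0,0],"delta_rot":[0,0,0],"fingers":1}
    - {"travel":[0,0,0],"delta_rot":[0,0,0],"fingers":1}

```text
clock: 16.73
eef_pos: [524.1, -263.1, 153.3]
eef_rot: [3.14, 0.064, 1.292]
wrist_force: [0.9, -0.3, -1.3]
finger_gap: 43.7
```

```bash
cat > chk.py <<'E'
from h import *
T=T_tool();i=np.linalg.inv(T);s=manip.read_state();print(s['eef_pos'],np.degrees(s['eef_rot']),s['finger_gap'])
c=shot('wrist');p=cloud(c);q=(p-T[:3,3])@T[:3,:3]
m=(abs(q[...,1])<21)&(abs(q[...,0]-8)<60)&(q[...,2]<30)&(q[...,2]>-20)
k=q[m];print('held: tool x',np.percentile(k[:,0],[1,99]).round(1),'y',np.percentile(k[:,1],[1,99]).round(1),'z',np.percentile(k[:,2],[1,50,99]).round(1),len(k))
save('k%d.png'%(s['clock']*100),c['color'])
E
python3 chk.py; ls -t pics|head -1
```

```text
[ 524.13849498 -263.10094008  153.33973375] [179.91298399   3.65098297  74.03045444] 43.65533099527558
held: tool x [-35.2  56.5] y [-20.4  20.2] z [-12.   -4.6  11.9] 15906
k1672.png
```

>>> send_rows:
  plan:
    - {"travel":[1,0,15],"delta_rot":[0,0,0],"fingers":1}
    - {"travel":[1.3,0,20],"delta_rot":[0,0,0],"fingers":1}
    - {"travel":[1.3,0,20],"delta_rot":[0,0,0],"fingers":1}
    - {"travel":[0.6,0,10],"delta_rot":[0,0,0],"fingers":1}
    - {"travel":[0.4,0,6],"delta_rot":[0,0,0],"fingers":1}
    - {"travel":[0.3,0,4],"delta_rot":[0,0,0],"fingers":1}
    - {"travel":[0,0,0],"delta_rot":[0,0,0],"fingers":1}
    - {"travel":[0,0,0],"delta_rot":[0,0,0],"fingers":1}

```text
clock: 17.77
eef_pos: [524.7, -263.2, 78.3]
eef_rot: [3.139, 0.065, 1.291]
wrist_force: [-0.6, 0.3, -1.3]
finger_gap: 44.1
```

```bash
python3 - <<'E'
from h import *
ims=[]
for n,(x0,y0,x1,y1) in(('scene',(130,150,310,290)),('side',(230,200,410,340))):
    c=shot(n);ims.append(cv2.resize(c['color'][y0:y1,x0:x1],(390,303)))
c=shot('wrist');ims=np.concatenate(ims,1)
save('m1.png',ims)
E
```

View pics/m1.png

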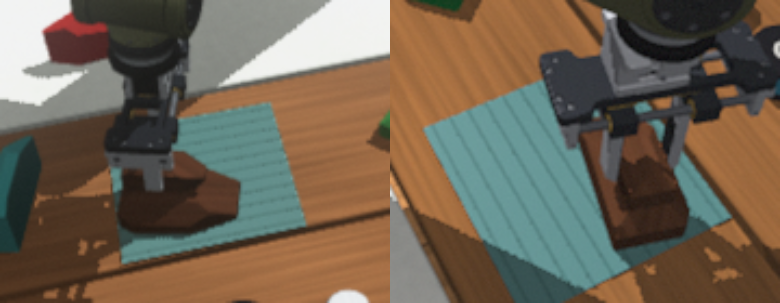

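The small blank is centred over the land and aligned, about 11 mm above it. I'll lower slowly while watching the force.

>>> send_rows:
  plan:
    - {"travel":[0.2,0,3],"delta_rot":[0,0,0],"fingers":1}
    - {"travel":[0.2,0,3],"delta_rot":[0,0,0],"fingers":1}
    - {"travel":[0.1,0,1.5],"delta_rot":[0,0,0],"fingers":1}
    - {"travel":[0.1,0,1],"delta_rot":[0,0,0],"fingers":1}
    - {"travel":[0,0,0],"delta_rot":[0,0,0],"fingers":1}
    - {"travel":[0,0,0],"delta_rot":[0,0,0],"fingers":1}

```text
clock: 18.68
eef_pos: [524.5, -263.1, 69.4]
eef_rot: [3.14, 0.065, 1.291]
wrist_force: [0.4, -0.0, -0.9]
finger_gap: 44.0
```

>>> send_rows:
  plan:
    - {"travel":[0,0,1],"delta_rot":[0,0,0],"fingers":1}
    - {"travel":[0,0,0],"delta_rot":[0,0,0],"fingers":1}

```text
clock: 18.92
eef_pos: [524.5, -263.1, 68.2]
eef_rot: [3.14, 0.065, 1.291]
wrist_force: [-0.4, -0.7, -0.8]
finger_gap: 43.9
```

>>> send_rows:
  plan:
    - {"travel":[0,0,1],"delta_rot":[0,0,0],"fingers":1}
    - {"travel":[0,0,0],"delta_rot":[0,0,0],"fingers":1}

```text
clock: 19.18
eef_pos: [524.4, -263.2, 67.2]
eef_rot: [3.14, 0.065, 1.291]
wrist_force: [0.7, 0.5, -1.4]
finger_gap: 43.9
```

>>> send_rows:
  plan:
    - {"travel":[0,0,0.7],"delta_rot":[0,0,0],"fingers":1}
    - {"travel":[0,0,0],"delta_rot":[0,0,0],"fingers":1}

```text
clock: 19.42
eef_pos: [524.5, -263.2, 66.8]
eef_rot: [3.14, 0.065, 1.291]
wrist_force: [-0.3, 0.7, 2.7]
finger_gap: 44.1
```

>>> send_rows:
  plan:
    - {"travel":[0,0,0.7],"delta_rot":[0,0,0],"fingers":1}
    - {"travel":[0,0,0],"delta_rot":[0,0,0],"fingers":1}

```text
clock: 19.68
eef_pos: [524.5, -263.2, 66.8]
eef_rot: [3.14, 0.065, 1.291]
wrist_force: [-3.7, 3.1, 10.5]
finger_gap: 43.5
```

Contact at the expected height (TCP 66.8), pressing at about 11 N. I'll ease off, hold, and open.

>>> send_rows:
  plan:
    - {"travel":[0,0,0],"delta_rot":[0,0,0],"fingers":1}
    - {"travel":[0,0,-0.6],"delta_rot":[0,0,0],"fingers":1}
    - {"travel":[0,0,0],"delta_rot":[0,0,0],"fingers":1}

```text
clock: 20.05
eef_pos: [524.6, -263.2, 66.8]
eef_rot: [3.14, 0.065, 1.291]
wrist_force: [-1.6, 1.1, 6.4]
finger_gap: 43.9
```

>>> send_rows:
  plan:
    - {"travel":[0,0,0],"delta_rot":[0,0,0],"fingers":-0.1}
    - {"travel":[0,0,0],"delta_rot":[0,0,0],"fingers":-0.3}
    - {"travel":[0,0,0],"delta_rot":[0,0,0],"fingers":-0.6}
    - {"travel":[0,0,0],"delta_rot":[0,0,0],"fingers":-0.6}
    - {"travel":[0,0,0],"delta_rot":[0,0,0],"fingers":-0.6}

```text
clock: 20.68
eef_pos: [524.5, -263.2, 66.5]
eef_rot: [3.14, 0.065, 1.291]
wrist_force: [-0.1, -1.5, 0.2]
finger_gap: 75.1
```

>>> send_rows:
  plan:
    - {"travel":[0,0,-10],"delta_rot":[0,0,0],"fingers":-0.6}
    - {"travel":[0,0,-25],"delta_rot":[0,0,0],"fingers":-0.6}
    - {"travel":[0,0,-30],"delta_rot":[0,0,0],"fingers":-0.6}
    - {"travel":[0,0,-30],"delta_rot":[0,0,0],"fingers":-0.6}
    - {"travel":[-10,0,-30],"delta_rot":[0,0,0],"fingers":-0.6}
    - {"travel":[-20,0,-20],"delta_rot":[0,0,0],"fingers":-0.6}
    - {"travel":[0,0,0],"delta_rot":[0,0,0],"fingers":-0.6}
    - {"travel":[0,0,0],"delta_rot":[0,0,0],"fingers":-0.6}

```text
clock: 21.68
eef_pos: [518.4, -282.3, 212.3]
eef_rot: [3.141, 0.064, 1.291]
wrist_force: [-0.1, 0.7, -1.2]
finger_gap: 75.2
```

```bash
python3 - <<'E'
from h import *
c=shot('wrist');p=cloud(c);a=np.radians(-16);ex=np.array([np.cos(a),np.sin(a)]);ey=np.array([-ex[1],ex[0]])
q=p[(np.hypot(p[...,0]-536,p[...,1]+245)<95)&(p[...,2]>48)&(p[...,2]<100)]
r=cv2.minAreaRect(q[:,:2].astype(np.float32));print('small',len(q),r,'z',np.percentile(q[:,2],[1,99]).round(1))
d=np.array(r[0])-(527,-256);print('offset across,along',d@ex,d@ey)
b=p[(np.hypot(p[...,0]-536,p[...,1]+245)<95)&(p[...,2]>8)&(p[...,2]<100)];print('big',cv2.minAreaRect(b[:,:2].astype(np.float32)))
for o in('small_mid','big_land','big_mid'):
    for k in tip_of(o,'wrist')[:2]: print(o,w(c,k['at']),round(k['confidence'],2))
s=shot('scene')
for o in('small_mid','bait_box','flask_cap','line_spool'):
    for k in (tip_of if o=='small_mid' else search_frame)(o,'scene')[:2]: print(o,w(s,k['at']),round(k['confidence'],2))
save('n1.png',c['color'])
E
```

```text
small 5757 ((526.4879150390625, -254.301513671875), (94.53874206542969, 44.0688591003418), 73.8131332397461) z [52.4 79.8]
offset across,along -0.9604139383909881 1.4915401037150218
big ((536.5723266601562, -244.4786376953125), (138.82579040527344, 78.13081359863281), 74.30364990234375)
small_mid [ 524. -259.   58.] 0.58
big_land [ 486. -460.   31.] 0.95
big_land [ 236. -294.   33.] 0.89
big_mid [ 479. -442.   33.] 0.62
small_mid [ 528. -254.   58.] 0.79
small_mid [468.  70.  17.] 0.75
bait_box [780. 151.  79.] 0.82
flask_cap [769. -99.  43.] 0.91
line_spool [ 754. -209.   35.] 0.7
line_spool [ 477. -183.    2.] 0.18
```

View pics/n1.png

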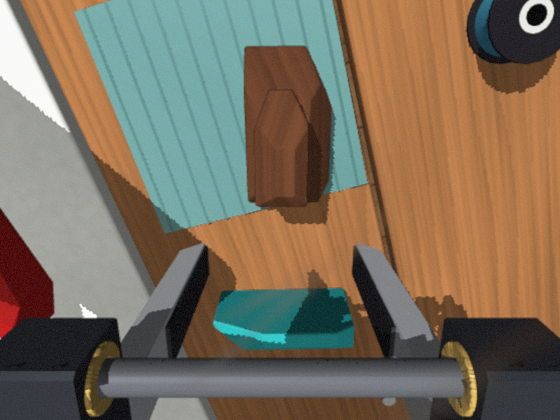

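The small blank sits on the land at about (280,150) in the picture, lengthwise and within about 2 mm of its centre. Nothing else has moved. Handing in.

```bash
python3 -c "
from cell import manip
print(manip.sign_off())"
```

```text
the job is handed in; nothing more can be done
None
```

Both float blanks are stowed: the big one lies on its broad sawn side on the mat with the land up, and the small one rests sole-down on the middle of that land. I handed the job in at about 22 s; the hand-in reports no verdict.

- **Tipping:** The first upright push slid the big blank about 31 mm across the mat without tipping it. I backed off and led its back round an arc with the fingertip, and it fell onto its sole. By my depth fits, its middle is now about 55 mm from the mat's centre (100 mm allowed).
- **Placing:** I set the small blank down slowly, pressed it to about 11 N by the wrist force, eased off and opened the fingers. I made no separate rocking test beyond that press.
- **Last checks:** The small blank's centre measures about 1.5 mm along and 1 mm across from the land's centre. The two blanks line up within about 1°. Its height above the mat fits it sitting flush on the land. The fingers are clear.
- **Other items:** The bait box, flask cap and line spool show within about 4 mm of where they were, within the measuring error.
- **Disagreement:** In the last wrist picture the network put `big_land` and `big_mid` on the look-alikes, so I relied on the depth fits for the big blank.

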